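# Set up the photo of the bead dish

### The arm

A 6-joint arm with a two-finger parallel gripper is mounted at the origin on the work surface. World frame = base frame: x ahead of the robot, y to its left, z up, the work surface at z = 0. Lengths are in m, angles in rad, forces in N, time in s.
With the tool pointing down it reaches from about 0.35 to 0.775 m from the base axis. Payload 7.3 kg.
Tool frame: the origin (TCP) lies at the very end of the fingers, on their centre line; the grasp point (between the pads) lies 19 mm behind it (pinch_z is the distance from the TCP to the grasp point, in m); z points along the fingers, y is the line along which they close (so a half turn about z gives the same grasp; the last joint's range is limited). The gripper opens to 92 mm and grips with 3 to 60 N. Pads are 19 mm wide; open, the fingers measure 130 mm over their backs; the gripper's body (75 mm by 190 mm) begins 47 mm behind the grasp point.
Start: joints at [1.027, 0.342, 1.524, -0, 1.275, -0.146], TCP at [0.203, 0.484, 0.194] pointing down, gripper open.
Joint ranges: [-2.53, 2.53], [-0.77, 2.02], [0.04, 2.7], [-1, 4.14], [0.28, 2.66], [-3.11, 3.11]. Speed limits (rad/s): [2.57, 2.57, 3.14, 3.14, 3.14, 3.14].

### API

Orientations are given as [roll, pitch, yaw] about the fixed x, y, z axes, in that order (R = Rz(yaw) Ry(pitch) Rx(roll)).
In Python, from cell import * gives the robot as it stands.
- The arm moves only by the tool arm_command, never from a script. Its arguments are lists of equal length, an entry for each row: "fingers": the gripper command: -1 is fully open, 1 is shut, values between are in proportion; "travel": the shift along the tool's x, y, z in m, a list of three; "dr": the turn, a rotation vector about the tool's x, y, z in degrees, a list of three. In form: {"fingers": [fingers, ...], "travel": [[x, y, z], ...], "dr": [[wx, wy, wz], ...]}. A call has 1 to 8 rows; each row is the pose to reach, as a shift and turn from the pose commanded when the call began, along the tool's axes at that moment; what a row does not reach only later rows make up. A row lasts 1/12 s, in which the tool goes at most 41.7 mm and 7.16 degrees, less where a joint would pass 70% of its speed; a pose out of reach is approached as far as the arm can. A call with a gripper value outside its range is refused whole. The fingers move at their own pace and stop on an object; "squeeze" is the grip in N (left out, the last holds). Time passes only in rows, so rows that repeat a pose let the fingers close. It gives the time, the measured TCP pose, the force, the opening and the grip force at its end, in the units of the state.
- observe(): the state, without advancing time (a new reading comes with each control period).
- read_camera(name): name is "scene" or "side" or "wrist"; returns a dict with "color" (384x512x3 uint8, blue, green, red), "z_map" (384x512 float32, m along the optical axis (not along the pixel's ray), 0 where there is no reading), "fx", "fy", "cx", "cy" (pixels), "k1" (the pictures are not rectified: a ray, as slopes to the right and down, at radius r is drawn at 1 + k1 r^2 times it, then the intrinsics apply), "R" (3x3) and "t" (3): a world point X has camera coordinates R X + t. Camera axes: x right, y down, z forward; pixel columns grow to the right and rows downward; lengths in m; the calibration is good to about 2 mm. A picture is of the moment at which its call begins.
- hand_in(): hands the job in; it is judged then, once.
The state is a dict: "time": time; "qpos": joint angles; "qvel": joint speeds; "joint_efforts": joint torques, N m; "tool_pos": TCP position; "tool_rot": TCP orientation; "contact_force": force on the tool from outside, world axes, zero at the start; "torque": the same for the moment, N m; "opening": finger opening in m; "grip_force": force on a finger pad.
Only numpy, scipy, OpenCV 4.12 (cv2) and the standard library are available. Lean on these libraries where they do the work, as an engineer would, in place of code of your own. Each camera call takes 0.05 s, during which the arm holds its last target. There are 200 camera calls.

### The job

For a stock photo, first stand the toppled large polish bottle upright on the marble board and let go of it. Then take the steel bead dish by its handle, lift it straight up clear of the counter, only then turn it a quarter turn so that its handle bar runs along the long side of the board, and finish while still holding it in the air, motionless and level, centred over the round wooden pedestal with its underside about 10 cm above the board. Keep the dish level and the loose bead in its middle all the time, and leave the other things where they are.

Things in the scene. Friction and masses are not known exactly. Their poses are not given: they have to be found in the camera images.
- photo_board: fixed white marble board, 220 (its x) x 360 (its y, the long side) x 8 mm thick, lying on the counter; origin under its centre, z up, top face at z = 8 mm. A round wooden pedestal of 90 mm diameter, 12 mm high, is fixed on it at y = -100 mm
- pedestal_top (a point): centre of the pedestal's top face, 20 mm above the counter
- bottle: the large polish bottle, about 140 g, lying on the board on one flat side: square green glass body 40 x 40 mm and 60 mm long, then a round gilt cap 20 mm in diameter to 110 mm overall. Origin at the centre of its base, z along the bottle from base to cap (up when it stands). Lying, its axis is 20 mm above the board and the cap points roughly to the board's +y, away from the pedestal
- dish: round steel dish, about 180 g, 136 mm across the rim, rim 24 mm high, standing on a foot 72 mm in diameter; inside it slopes at 8 degrees down to its middle, 10 mm above its underside. Origin at the centre of the underside, z up. A carrying handle arches over it along its own y, from rim to rim above the middle (end posts 134 mm apart)
- dish_handle (a point): centre of the dish's black handle bar, on the dish's axis 90 mm above its underside; the bar is 60 mm long (dish y), 14 mm wide (dish x) and 16 mm high, and nothing but air lies below it down to the bead. Its axes are the dish's
- dish_middle (a point): lowest point of the dish's inside, on its axis, 10 mm above its underside; axes are the dish's
- bead_center (a point): centre of the loose white bead, a ball of 20 mm diameter and 11 g, that rests in the middle of the dish and rolls when the dish tilts or jerks; its centre is then 20 mm above the dish's underside
- polish_a: bystander: small standing square green glass polish bottle with a gilt cap, 28 x 28 x 72 mm, origin under its centre
- polish_b: bystander: small standing square green glass polish bottle with a gilt cap, 28 x 28 x 72 mm, origin under its centre
- polish_c: bystander: small standing square green glass polish bottle with a gilt cap, 28 x 28 x 72 mm, origin under its centre
- gel_jar: bystander: low white jar, 42 mm in diameter, 32 mm high, standing on the far corner of the board beside the pedestal; origin under its centre
- scrub_jar: bystander: glass jar with gilt lid, 54 mm in diameter, 45 mm high; origin under its centre
- buffer: bystander: grey nail buffer block, 95 x 26 x 26 mm; origin under its centre, x along it
Mind the look-alikes: they are no part of the job. Leave any blue look-alike of the bottle alone.

How it is judged:
On the way, in this order (a step that is already met when the one before it is completed fails the run):
1. the large bottle stands upright on the board, let go (angle between bottle's own z axis and vertical below 0.1 rad and z of bottle in the frame of photo_board between 0.004 and 0.012 m and x of bottle in the frame of photo_board between -0.1 and 0.1 m and y of bottle in the frame of photo_board between -0.17 and 0.17 m and contact force between bottle and the fingers below 0.05 N and linear speed of bottle below 0.02 m/s), for 0.2 s.
2. the dish is held by the robot clear of the counter, not yet turned, with the bead in its middle (height (world z) of dish above 0.02 m and contact force between dish and the fingers above 1 N and angle between the y axis of dish and the y axis of photo_board, either way round above 0.75 rad and horizontal distance between bead_center and dish_middle below 0.02 m), for 0.1 s.
At the end, for the whole second after the job is handed in: Bottle upright (0.1 rad) on the board's top, 10 mm inside its edges, untouched. Robot alone holds the dish still: underside 70-150 mm above the counter, within 30 mm of the pedestal's centre, bar within 0.13 rad of the board's long side, tilt under 0.09 rad, bead within 12 mm of the middle (all of step 1 and contact force between dish and the fingers above 1 N and z of dish in the frame of photo_board between 0.07 and 0.15 m and horizontal distance between dish and pedestal_top below 0.03 m and angle between the y axis of dish and the y axis of photo_board, either way round below 0.13 rad and angle between dish's own z axis and vertical below 0.09 rad and horizontal distance between bead_center and dish_middle below 0.012 m and z of bead_center in the frame of dish below 0.03 m and contact force between bead and the fingers below 0.05 N and linear speed of dish below 0.02 m/s and contact force between dish and bottle below 0.1 N and contact force between dish and photo_board below 0.1 N); the arm keeps its last pose, push and grip.
It fails at once if the bead runs more than 30 mm from the middle of the dish (distance between bead_center and dish_middle above 0.03 m).
It fails at once if the dish tilts by more than 0.2 rad (angle between dish's own z axis and vertical above 0.2 rad).
It fails at once if a bystander is moved by more than 30 mm (distance of any of polish_a, polish_b, polish_c, gel_jar, scrub_jar, buffer from where it was at the start of the episode above 0.03 m).
It fails at once if a standing bystander is tipped over (angle between any of polish_a, polish_b, polish_c, gel_jar, scrub_jar, buffer's own z axis and vertical above 0.5 rad).
It also fails if it takes over 67 s, if anything falls off the work surface, if the arm or the gripper's body presses on something with over 40 N, if the wrist force passes 120 N, or if a joint passes its speed limit or range.

## Working session

There is one attempt and no reset: what is moved stays moved. The work goes in short steps, Python scripts to look and compute and a tool call to move; the robot and the scene stay as the last step left them, time stands still between calls to the robot, and variables do not carry over. Pictures are saved under pics/ and viewed, at most 10 in all, crops included, and the job is handed in when it is done.

Besides the shell and the picture viewer there is one more tool, called after "Call:" by a JSON object that holds its "fn" and its "kwargs", one argument or row to a line. arm_command: Moves the arm, as the interface text tells. Its arguments: {"type":"object","properties":{"fingers":{"type":"array","items":{"type":"number"}},"travel":{"type":"array","items":{"type":"array","items":{"type":"number"}}},"dr":{"type":"array","items":{"type":"array","items":{"type":"number"}}},"squeeze":{"type":"number"}},"required":["fingers","travel","dr"]}

```bash
mkdir -p pics; ls; cat > h.py <<'E'
from cell import *
import numpy as np, cv2, pickle
def snap(n,f):
    c=read_camera(n); pickle.dump(c,open(f'{f}.pkl','wb')); cv2.imwrite(f'pics/{f}.png',c['color']); return c
def w(c,u,v,z=None,plane=None):
    "pixel -> world using depth, or horizontal plane height"
    x,y=(u-c['cx'])/c['fx'],(v-c['cy'])/c['fy']
    a,b=x,y
    for _ in range(20):
        s=1+c['k1']*(a*a+b*b); a,b=x/s,y/s
    R=np.array(c['R']);t=np.array(c['t'])
    d=R.T@np.array([a,b,1]); o=-R.T@t
    if plane is not None: return o+d*(plane-o[2])/d[2]
    return o+d*(z if z else c['z_map'][int(round(v)),int(round(u))])
E
python3 - <<'E'
from h import *
a=snap('scene','s1');b=snap('side','d1')
cv2.imwrite('pics/s1b.png',cv2.resize(a['color'],(800,600)));cv2.imwrite('pics/d1b.png',cv2.resize(b['color'],(800,600)))
for c in(a,b): print(c['R'],c['t'],c['fx'],c['k1'],-c['R'].T@c['t'])
print(observe())
E
```

```text
pics
[[-0.67722842  0.73574997 -0.00580008]
 [ 0.39398227  0.35596477 -0.84738837]
 [-0.62140135 -0.57616062 -0.53094191]] [ 0.36608333 -0.1164458   1.619914  ] 378.70864763115725 -0.09029005001158844 [1.30041636 0.70543545 0.76352872]
[[ 0.78019832 -0.62511908  0.02273158]
 [-0.29862216 -0.40414332 -0.86457677]
 [ 0.54965025  0.66775318 -0.50198634]] [-0.43111637  0.26304381  0.72989805] 352.21476830866277 -0.0390707656687405 [ 0.01371833 -0.65058341  0.60362038]
{'time': 0.1, 'qpos': array([ 1.02700578e+00,  3.42627383e-01,  1.52489248e+00, -6.90650248e-06,
        1.27541025e+00, -1.45998369e-01]), 'qvel': array([ 0.00028873, -0.00218512, -0.00271315,  0.00115988,  0.00078194,
       -0.00171294]), 'joint_efforts': array([ 1.09922385e-03, -4.32006741e+01, -2.44693315e+01,  7.18227820e-02,
        5.24822040e-02, -3.22577570e-06]), 'tool_pos': array([0.20314968, 0.48367173, 0.19313794]), 'tool_rot': array([-3.14026847e+00, -1.88039041e-04,  2.74380237e+00]), 'contact_force': array([-0.2901038 ,  0.29224065, -0.18692886]), 'torque': array([-0.00045537,  0.01743307, -0.04480272]), 'grip_force': 0.0, 'opening': 0.09180999243446172}
```

View pics/s1b.png

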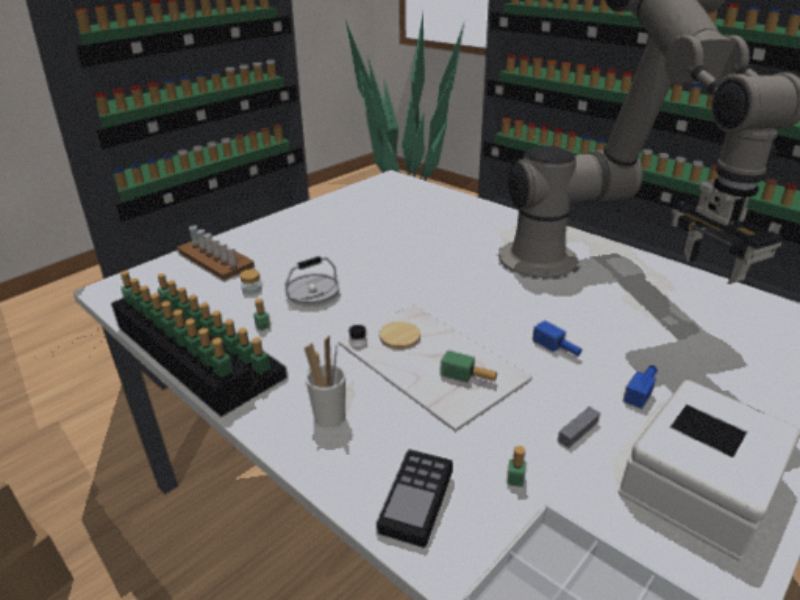

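View pics/d1b.png

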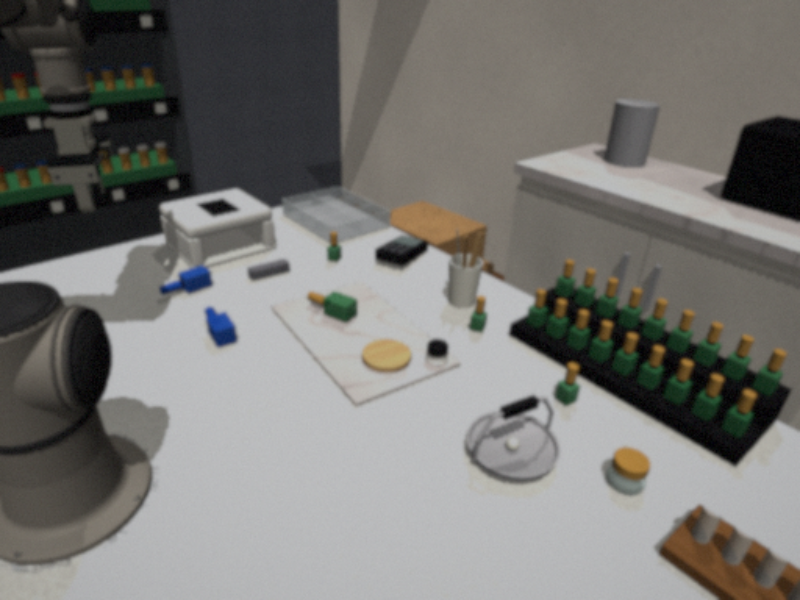

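Lying bottle candidates in the scene picture (800-wide): green at (465,368) on the board, blue ones at (550,335) and (642,385). Only the green one lies on the board, with its cap away from the pedestal at (400,334), so it fits. The dish is at (313,285). I'll confirm with an enlarged crop.

```bash
python3 - <<'E'
from h import *
a=pickle.load(open('s1.pkl','rb'));b=pickle.load(open('d1.pkl','rb'))
# each crop 160x~100 px enlarged x5
A=cv2.resize(a['color'][150:282,170:350],None,fx=4.4,fy=4.4,interpolation=3)
cv2.imwrite('pics/cA.png',A)
k=.64
for n,c,pts in(('scene',a,[(413,307),(531,378),(456,428),(338,345)]),('side',b,[(360,285),(273,308),(357,404),(459,364)])):
    for p in pts: print(n,p,w(c,p[0]*k,p[1]*k,plane=.008).round(3))
for n,c,p,z in [('s',a,(400,334),.02),('d',b,(386,355),.02),('s',a,(311,263),.098),('d',b,(520,407),.098),('s',a,(313,289),.02),('d',b,(513,444),.02)]:
    print(n,p,w(c,p[0]*k,p[1]*k,plane=z).round(3), w(c,p[0]*k,p[1]*k).round(3))
E
```

```text
scene (413, 307) [ 0.424 -0.079  0.008]
scene (531, 378) [0.462 0.271 0.008]
scene (456, 428) [0.672 0.247 0.008]
scene (338, 345) [ 0.645 -0.098  0.008]
side (360, 285) [0.66  0.231 0.008]
side (273, 308) [0.454 0.257 0.008]
side (357, 404) [ 0.417 -0.092  0.008]
side (459, 364) [ 0.627 -0.116  0.008]
s (400, 334) [ 0.538 -0.015  0.02 ] [ 0.539 -0.014  0.021]
d (386, 355) [ 0.528 -0.027  0.02 ] [ 0.53  -0.025  0.018]
s (311, 263) [ 0.547 -0.293  0.098] [ 0.535 -0.31   0.087]
d (520, 407) [ 0.532 -0.318  0.098] [ 0.533 -0.317  0.096]
s (313, 289) [ 0.542 -0.303  0.02 ] [ 0.539 -0.306  0.017]
d (513, 444) [ 0.539 -0.314  0.02 ] [ 0.531 -0.319  0.029]
```

View pics/cA.png

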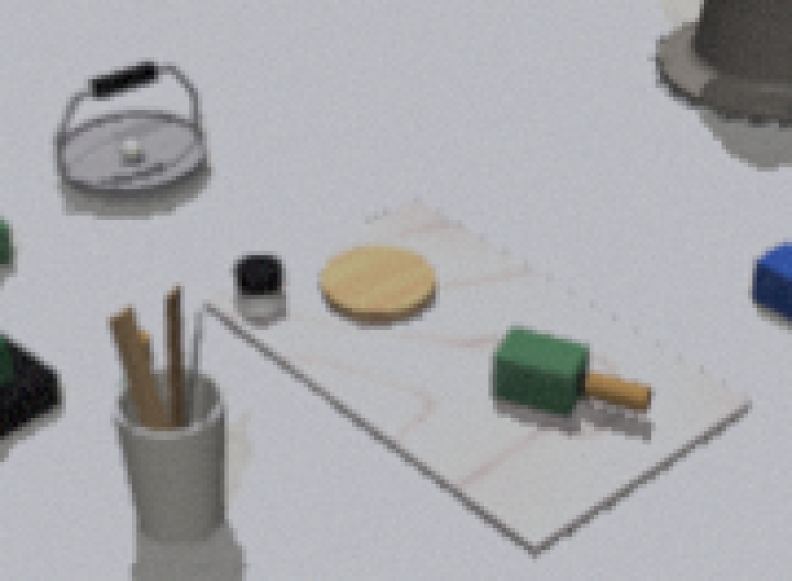

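```bash
cat >> h.py <<'E'
from scipy.spatial.transform import Rotation as Ro
def delta(p,yang=None,R=None):
    "travel (mm), dr (deg) to world p; yang = world angle (deg) of tool y with tool down"
    o=observe(); R0=Ro.from_euler('xyz',o['tool_rot'])
    if R is None: R=downR(yang)
    return (1000*R0.inv().apply(np.array(p)-o['tool_pos'])).round(1), np.degrees((R0.inv()*R).as_rotvec()).round(1)
def downR(yang):
    a=np.radians(yang); y=np.array([np.cos(a),np.sin(a),0]); z=np.array([0,0,-1.]); return Ro.from_matrix(np.c_[np.cross(y,z),y,z])
def green(c,box):
    u0,v0,u1,v1=box; h=cv2.cvtColor(c['color'],cv2.COLOR_BGR2HSV)[v0:v1,u0:u1]
    m=(h[...,0]>50)&(h[...,0]<85)&(h[...,1]>90)
    v,u=np.nonzero(cv2.erode(m.astype(np.uint8),np.ones((3,3)))); return np.array([w(c,x+u0,y+v0) for x,y in zip(u,v)])
E
python3 - <<'E'
from h import *
a=pickle.load(open('s1.pkl','rb'));b=pickle.load(open('d1.pkl','rb'))
for c,box in((a,(275,220,305,248)),(b,(205,185,230,206))):
    P=green(c,box); T=P[P[:,2]>.04]; print(len(P),len(T),P.mean(0).round(3),T.mean(0).round(3),P.min(0).round(3),P.max(0).round(3))
print(w(a,170+647/4.4,150+390/4.4).round(3), w(a,170+592/4.4,150+385/4.4).round(3))
for z in(60,): print(delta([.55,.13,.26],0))
E
```

```text
Traceback (most recent call last):
IndexError: too many indices for array: array is 1-dimensional, but 2 were indexed
```

```bash
python3 - <<'E'
from h import *
a=pickle.load(open('s1.pkl','rb'));b=pickle.load(open('d1.pkl','rb'))
print(w(a,293,234).round(3),w(a,170+647/4.4,150+390/4.4).round(3), w(a,170+592/4.4,150+385/4.4).round(3),w(b,341*.64,306*.64).round(3),w(b,312*.64,297*.64).round(3))
print(delta([.56,.13,.28],0))
E
```

```text
[0.566 0.165 0.045] [0.526 0.227 0.036] [0.544 0.193 0.033] [0.538 0.129 0.045] [0.523 0.213 0.032]
(array([-466. , -187.9,  -86.7]), array([-0.1,  0. , 67.2]))
```

Call:
{"fn": "arm_command", "kwargs": {
  "fingers": [-1,-1,-1,-1,-1,-1,-1,-1],
  "travel": [
    [0,0,-0.04],
    [-0.03,-0.01,-0.08],
    [-0.07,-0.03,-0.087],
    [-0.11,-0.045,-0.087],
    [-0.15,-0.06,-0.087],
    [-0.19,-0.075,-0.087],
    [-0.225,-0.09,-0.087],
    [-0.26,-0.105,-0.087]
  ],
  "dr": [
    [0,0,0],
    [0,0,7],
    [0,0,14],
    [0,0,21],
    [0,0,28],
    [0,0,35],
    [0,0,42],
    [0,0,49]
  ]
}}

```text
time: 0.77
tool_pos: [0.3989, 0.2894, 0.2805]
tool_rot: [-3.141, -0.0, 1.883]
contact_force: [0.1, 1.1, 0.7]
opening: 0.0918
grip_force: 0.0
```

```bash
python3 - <<'E'
from h import *
print(delta([.54,.11,.28],10))
E
```

```text
(array([-214. ,   79.3,    0.5]), array([-0. , -0. ,  7.9]))
```

Call:
{"fn": "arm_command", "kwargs": {
  "fingers": [-1,-1,-1,-1,-1,-1,-1,-1],
  "travel": [
    [-0.035,0.013,0],
    [-0.07,0.026,0],
    [-0.106,0.04,0],
    [-0.142,0.053,0],
    [-0.178,0.066,0],
    [-0.214,0.079,0],
    [-0.214,0.079,0],
    [-0.214,0.079,0]
  ],
  "dr": [
    [0,0,1],
    [0,0,3],
    [0,0,5],
    [0,0,7],
    [0,0,8],
    [0,0,8],
    [0,0,8],
    [0,0,8]
  ]
}}

```text
time: 1.43
tool_pos: [0.5403, 0.1109, 0.2796]
tool_rot: [-3.14, -0.0, 1.745]
contact_force: [-0.2, 0.3, -0.3]
opening: 0.092
grip_force: 0.0
```

```bash
python3 - <<'E'
from h import *
c=snap('wrist','w1'); cv2.imwrite('pics/w1b.png',cv2.resize(c['color'],(800,600)))
o=observe();print(o['tool_pos'],o['tool_rot'],o['qpos'],-c['R'].T@c['t'],c['R'])
E
```

```text
[0.53962735 0.11214083 0.27997261] [-3.13990078e+00 -7.54556133e-04  1.74743970e+00] [ 6.54682421e-02  3.42889059e-01  1.28631509e+00  5.63092435e-04
  1.51415366e+00 -1.11208148e-01] [0.52674964 0.19225897 0.4704163 ] [[ 0.9845387   0.17512847 -0.00368306]
 [ 0.16782767 -0.93705536  0.3062044 ]
 [ 0.05017387 -0.3020882  -0.95195867]]
```

View pics/w1b.png

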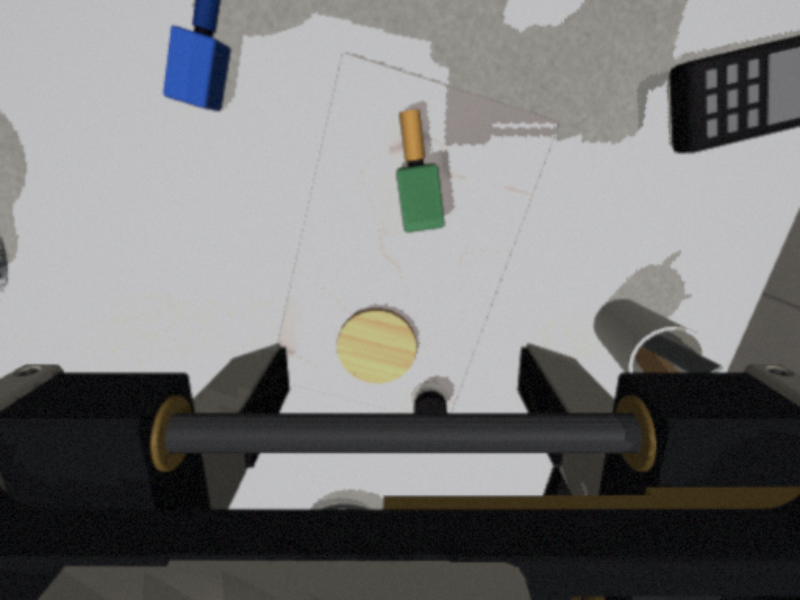

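The wrist view shows the green bottle body at about (420,197) with its cap tip at (409,110). The board's far corners are at (343,54) and (556,123), and the pedestal is at (377,347).

```bash
python3 - <<'E'
from h import *
c=pickle.load(open('w1.pkl','rb'));k=.64
q=lambda p,z:w(c,p[0]*k,p[1]*k,plane=z).round(4)
for p in[(397,170),(438,164),(444,227),(405,231)]: print('body',q(p,.048),w(c,p[0]*k,p[1]*k).round(3))
print('cap',q((409,110),.036),q((413,162),.036)); print('bodytop',w(c,420*k,197*k))
for p in[(343,54),(556,123),(455,412)]: print('board',q(p,.008))
print('left edge',q((340,67),.008),q((290,320),.008),'right',q((546,155),.008),q((480,345),.008))
print('ped',q((377,344),.02),w(c,377*k,344*k))
E
```

```text
body [0.5233 0.1722 0.048 ] [0.523 0.172 0.047]
body [0.5595 0.184  0.048 ] [0.563 0.183 0.008]
body [0.5767 0.128  0.048 ] [0.582 0.122 0.007]
body [0.5406 0.1176 0.048 ] [0.542 0.111 0.008]
cap [0.5249 0.2257 0.036 ] [0.5368 0.1815 0.036 ]
bodytop [0.54878543 0.15175193 0.04762138]
board [0.4549 0.2652 0.008 ]
board [0.6687 0.2415 0.008 ]
board [ 0.6401 -0.0952  0.008 ]
left edge [0.4536 0.2537 0.008 ] [ 0.4323 -0.0114  0.008 ] right [0.6672 0.2108 0.008 ] [ 0.6496 -0.0037  0.008 ]
ped [ 0.5332 -0.0177  0.02  ] [ 0.53315237 -0.01744702  0.02047676]
```

```bash
cat >> h.py <<'E'
ca=np.radians(107.3); C=np.array([np.cos(ca),np.sin(ca),0]); Z=np.array([0,0,1.]); Y=np.cross(C,Z)
def botR(deg):
    "tool tilted: fingers point down, swung by deg towards cap direction C"
    a=np.radians(deg); z=-np.cos(a)*Z+np.sin(a)*C; return Ro.from_matrix(np.c_[np.cross(Y,z),Y,z])
E
python3 - <<'E'
from h import *
print(delta([.54,.112,.30],R=botR(57)),delta([.54,.112,.30],R=botR(-25)))
E
```

```text
(array([ -0.2,   0.3, -20. ]), array([ 3.5, 56.9, -6.6])) (array([ -0.2,   0.3, -20. ]), array([ -1.7, -25. ,  -7. ]))
```

Call:
{"fn": "arm_command", "kwargs": {
  "fingers": [-1,-1,-1,-1,-1,-1,-1,-1],
  "travel": [
    [0,0,0],
    [0,0,0],
    [0,0,0],
    [0,0,0],
    [0,0,0],
    [0,0,0],
    [0,0,0],
    [0,0,0]
  ],
  "dr": [
    [0,7,0],
    [0,14,0],
    [0,21,0],
    [0,28,0],
    [0,35,0],
    [0,42,0],
    [0,49,0],
    [0,56,0]
  ]
}}

```text
time: 2.15
tool_pos: [0.5396, 0.1135, 0.282]
tool_rot: [3.137, -0.983, 1.753]
contact_force: [-0.1, 0.7, -0.5]
opening: 0.0918
grip_force: 0.0
```

```bash
python3 - <<'E'
from h import *
o=observe();print(o['tool_pos'],o['qpos'],Ro.from_euler('xyz',o['tool_rot']).as_matrix().round(2))
E
```

```text
[0.5396414  0.11350235 0.28199708] [-0.41044827  0.56457548  1.35586235  0.79466681  1.81673503 -0.63636966] [[-0.1   0.98 -0.15]
 [ 0.55  0.18  0.82]
 [ 0.83  0.   -0.55]]
```

```bash
python3 - <<'E'
from h import *
R=botR(-25);z=R.as_matrix()[:,2];G=np.array([.5483,.1562,.034]);print(G+.019*z, delta(G+(.019-.09)*z,R=R))
E
```

```text
[0.55068784 0.14853351 0.01678015] (array([-113.8,   12. ,  160.4]), array([  2.2, -81.2,  -7.3]))
```

Call:
{"fn": "arm_command", "kwargs": {
  "fingers": [-1,-1,-1,-1,-1,-1,-1,-1],
  "travel": [
    [0,0,0],
    [-0.01,0.001,0.015],
    [-0.02,0.002,0.03],
    [-0.03,0.003,0.045],
    [-0.045,0.005,0.06],
    [-0.055,0.006,0.08],
    [-0.07,0.007,0.1],
    [-0.08,0.008,0.11]
  ],
  "dr": [
    [0.2,-7,-0.6],
    [0.4,-14,-1.2],
    [0.6,-21,-1.8],
    [0.8,-28,-2.5],
    [1,-35,-3.1],
    [1.2,-42,-3.7],
    [1.4,-49,-4.4],
    [1.5,-56,-5]
  ]
}}

```text
time: 2.82
tool_pos: [0.5382, 0.1622, 0.1526]
tool_rot: [3.123, 0.006, 1.839]
contact_force: [-0.1, 0.3, -0.8]
opening: 0.0917
grip_force: 0.0
```

```bash
python3 - <<'E'
from h import *
R=botR(-25);z=R.as_matrix()[:,2];G=np.array([.5483,.1562,.034]);print(delta(G+(.019-.09)*z,R=R),delta(G+(.019)*z,R=R))
E
```

```text
(array([21.8,  6.1, 54.2]), array([  0.6, -24.6,  -2.1])) (array([-15.7,   5.8, 136. ]), array([  0.6, -24.6,  -2.1]))
```

Call:
{"fn": "arm_command", "kwargs": {
  "fingers": [-1,-1,-1,-1,-1,-1,-1,-1],
  "travel": [
    [0.006,0.002,0.01],
    [0.013,0.004,0.025],
    [0.02,0.006,0.04],
    [0.022,0.006,0.054],
    [0.011,0.006,0.078],
    [0,0.006,0.1],
    [-0.008,0.006,0.12],
    [-0.008,0.006,0.12]
  ],
  "dr": [
    [0.2,-7,-0.6],
    [0.4,-14,-1.2],
    [0.5,-21,-1.8],
    [0.6,-24.6,-2.1],
    [0.6,-24.6,-2.1],
    [0.6,-24.6,-2.1],
    [0.6,-24.6,-2.1],
    [0.6,-24.6,-2.1]
  ]
}}

```text
time: 3.48
tool_pos: [0.5461, 0.1535, 0.0295]
tool_rot: [-3.133, 0.431, 1.873]
contact_force: [-0.7, -1.1, 0.9]
opening: 0.0915
grip_force: 0.0
```

```bash
python3 - <<'E'
from h import *
R=botR(-25);z=R.as_matrix()[:,2];G=np.array([.5483,.1562,.034]);print(delta(G+(.019)*z,R=R))
c=snap('side','d2');cv2.imwrite('pics/d2b.png',cv2.resize(c['color'][130:250,140:300],(800,600)))
E
```

```text
(array([-0.3,  3.1, 14.1]), array([-0.5, -0.3,  0. ]))
```

View pics/d2b.png

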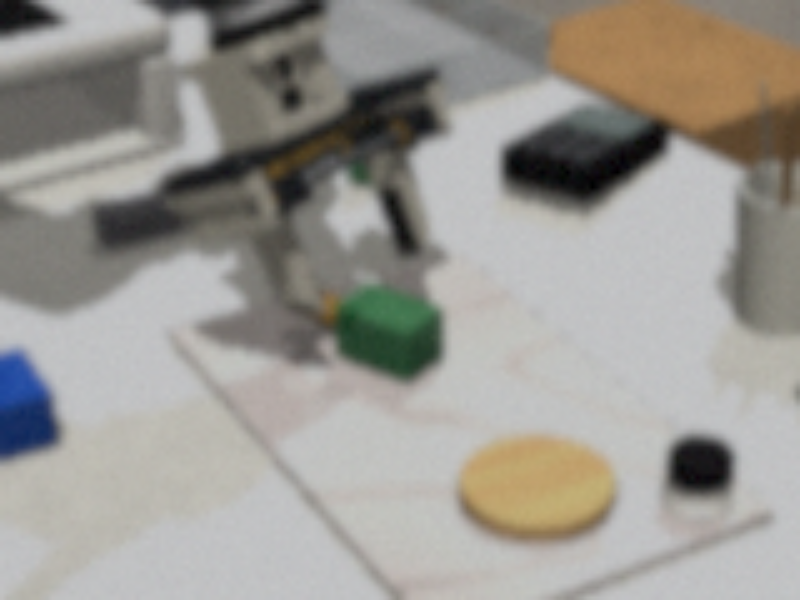

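```bash
cat >> h.py <<'E'
def proj(c,X):
    p=c['R']@np.array(X)+c['t']; a,b=p[0]/p[2],p[1]/p[2]; s=1+c['k1']*(a*a+b*b); return np.array([c['fx']*a*s+c['cx'],c['fy']*b*s+c['cy']])
E
python3 - <<'E'
from h import *
c=pickle.load(open('d2.pkl','rb')); o=observe(); print(o['tool_pos'])
f=lambda X:((proj(c,X)-[140,130])*5).round()
T=o['tool_pos']; print('tcp',f(T),f(T+.046*Y),f(T-.046*Y))
b=np.array([.5587,.1228,0]);print('base',f(b+Z*.028),f(b+C*.03+Z*.048),'cap',f(b+C*.11+Z*.028))
print('rightcorner',f([.627,-.116,.008]),'ped',f([.533,-.0177,.02]))
wc=pickle.load(open('w1.pkl','rb')); print(proj(wc,[.5396,.112,.28])/.64)
print(w(c,140+390/5,130+330/5))
E
```

```text
[0.54727005 0.15421257 0.03165434]
tcp [380. 326.] [424. 297.] [334. 357.]
base [424. 346.] [385. 304.] cap [290. 295.]
rightcorner [769. 515.] ped [531. 475.]
[401.32675842 331.13527127]
[0.53664343 0.12740864 0.0452752 ]
```

```bash
python3 - <<'E'
from h import *
c=pickle.load(open('d2.pkl','rb'))
for u,v in[(221,174),(222,177),(222,178),(219,170),(200,186),(201,189),(202,191),(198,183)]: print(u,v,w(c,u,v).round(3),c['color'][v,u])
d=snap('wrist','w2'); s=snap('scene','s2')
L=cv2.resize(d['color'],(400,300)); B=cv2.resize(s['color'][180:285,240:380],(400,300)); cv2.imwrite('pics/m2.png',np.hstack([L,B]))
E
```

```text
221 174 [0.586 0.181 0.085] [56 58 62]
222 177 [0.588 0.178 0.074] [52 57 58]
222 178 [0.587 0.177 0.071] [36 43 41]
219 170 [0.585 0.19  0.095] [44 44 46]
200 186 [0.49  0.153 0.085] [122 134 136]
201 189 [0.489 0.147 0.077] [115 125 129]
202 191 [0.491 0.145 0.07 ] [84 94 96]
198 183 [0.484 0.154 0.097] [110 122 125]
```

View pics/m2.png

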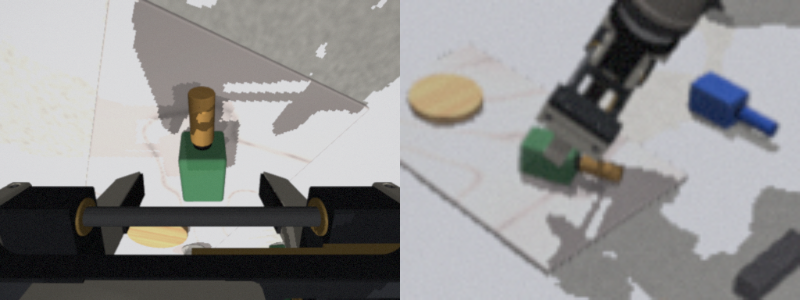

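```bash
python3 - <<'E'
from h import *
a=pickle.load(open('s1.pkl','rb'));k=.64
for p in[(693,256),(695,250),(690,245),(738,279),(738,275),(742,268)]: print(p,w(a,p[0]*k,p[1]*k).round(3))
s=pickle.load(open('s2.pkl','rb'))
for p in[(560,148),(557,140),(610,140),(580,130)]: print(p,w(s,240+(p[0]-400)*.35,180+p[1]*.35).round(3))
o=observe();print(o['tool_pos'],o['contact_force'],o['opening'])
E
```

```text
(693, 256) [0.187 0.44  0.236]
(695, 250) [0.186 0.44  0.249]
(690, 245) [0.194 0.431 0.259]
(738, 279) [0.232 0.538 0.242]
(738, 275) [0.235 0.536 0.251]
(742, 268) [0.234 0.539 0.266]
(560, 148) [0.604 0.203 0.095]
(557, 140) [0.602 0.197 0.101]
(610, 140) [0.616 0.268 0.146]
(580, 130) [0.62  0.237 0.144]
[0.5494761  0.1550946  0.03421674] [ 0.35187341 -0.70514767 -0.22863425] 0.09170163356374846
```

The reported TCP doesn't match the picture: the fingertips appear about 35 mm farther back along the tool than reported, including at the start. I'll descend carefully and measure again.

Call:
{"fn": "arm_command", "kwargs": {
  "fingers": [-1,-1,-1,-1],
  "travel": [
    [0,0.002,0.004],
    [0,0.002,0.009],
    [0,0.002,0.013],
    [0,0.002,0.013]
  ],
  "dr": [
    [0,0,0],
    [0,0,0],
    [0,0,0],
    [0,0,0]
  ]
}}

```text
time: 3.97
tool_pos: [0.5527, 0.1489, 0.0208]
tool_rot: [-3.14, 0.431, 1.868]
contact_force: [0.7, -0.1, 0.2]
opening: 0.0913
grip_force: 0.0
```

```bash
python3 - <<'E'
from h import *
c=snap('side','d3'); o=observe(); print(o['tool_pos'],o['contact_force'])
img=cv2.resize(c['color'][150:225,180:260],(800,600),interpolation=3); cv2.imwrite('pics/d3b.png',cv2.resize(c['color'][150:210,180:260],(800,600),interpolation=3))
# points lying near the tool: tool-frame coordinates of all depth pixels in the area
R=Ro.from_euler('xyz',o['tool_rot'])
P=np.array([w(c,u,v) for v in range(120,215) for u in range(150,260)]); Q=R.inv().apply(P-o['tool_pos'])
for s in(-1,1):
    m=(abs(Q[:,0])<.013)&(s*Q[:,1]>.03)&(s*Q[:,1]<.07)&(P[:,2]>.02)
    q=Q[m]; print(s,len(q),np.sort(q[:,2])[-12:].round(3))
E
```

```text
[0.55271509 0.14897356 0.02103586] [-0.15315994  0.08489111 -0.90277241]
-1 403 [-0.04  -0.039 -0.038 -0.038 -0.037 -0.035 -0.035 -0.035 -0.034 -0.034
 -0.033 -0.032]
1 198 [-0.038 -0.038 -0.037 -0.036 -0.036 -0.035 -0.034 -0.034 -0.034 -0.033
 -0.032 -0.032]
```

Call:
{"fn": "arm_command", "kwargs": {
  "fingers": [-1,-1,0,0.1,0.1,0.1,0.1,0.1],
  "travel": [
    [0,0,-0.03],
    [0,0,-0.06],
    [0,0,-0.08],
    [0,0,-0.08],
    [0,0,-0.08],
    [0,0,-0.08],
    [0,0,-0.08],
    [0,0,-0.08]
  ],
  "dr": [
    [0,0,0],
    [0,0,0],
    [0,0,0],
    [0,0,0],
    [0,0,0],
    [0,0,0],
    [0,0,0],
    [0,0,0]
  ]
}}

```text
time: 4.68
tool_pos: [0.5426, 0.1805, 0.0927]
tool_rot: [-3.138, 0.431, 1.869]
contact_force: [-0.7, -0.3, 0.2]
opening: 0.0562
grip_force: 0.0
```

```bash
python3 - <<'E'
from h import *
c=snap('side','d4'); o=observe(); print(o['tool_pos'],o['opening'])
R=Ro.from_euler('xyz',o['tool_rot'])
P=np.array([w(c,u,v) for v in range(90,215) for u in range(150,260)]); Q=R.inv().apply(P-o['tool_pos'])
for s in(-1,1):
    m=(abs(Q[:,0])<.015)&(s*Q[:,1]>.01)&(s*Q[:,1]<.07)&(P[:,2]>.055)
    q=Q[m]; q=q[np.argsort(q[:,2])]; print(s,len(q),q[-10:].round(3).tolist())
cv2.imwrite('pics/d4b.png',cv2.resize(c['color'][110:215,160:300],(800,600),interpolation=3))
E
```

```text
[0.54270899 0.18052701 0.09282747] 0.05207864591331535
-1 538 [[-0.005, -0.035, -0.038], [-0.011, -0.037, -0.037], [0.01, -0.034, -0.036], [-0.011, -0.033, -0.036], [0.006, -0.035, -0.036], [-0.011, -0.029, -0.034], [0.005, -0.032, -0.034], [-0.001, -0.033, -0.034], [-0.004, -0.032, -0.033], [-0.008, -0.032, -0.032]]
1 217 [[-0.009, 0.027, -0.037], [-0.01, 0.036, -0.037], [0.006, 0.027, -0.036], [-0.01, 0.03, -0.036], [0.0, 0.026, -0.035], [-0.012, 0.032, -0.035], [-0.002, 0.028, -0.034], [-0.006, 0.028, -0.034], [-0.007, 0.032, -0.032], [0.01, 0.03, -0.032]]
```

View pics/d4b.png

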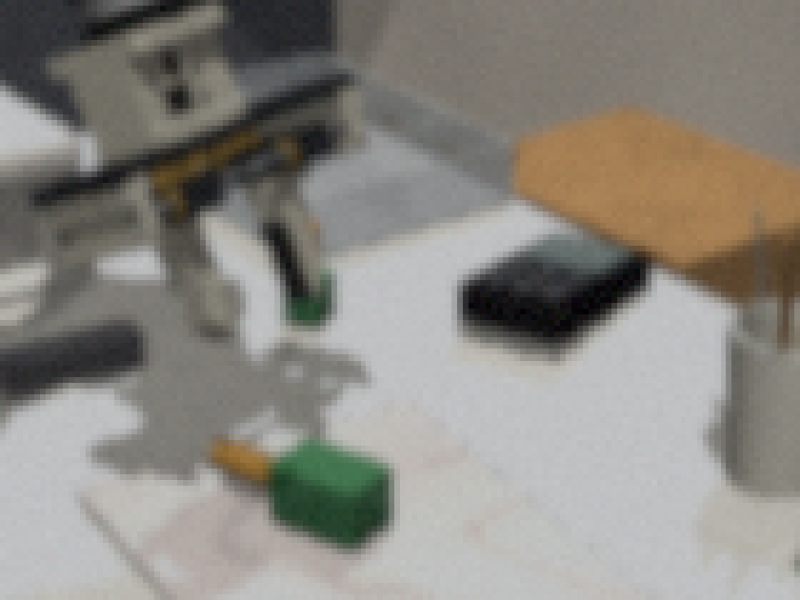

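The fingers close in parallel, so the mismatch is constant. The true fingertips lie about 34 mm behind the reported TCP, and I'll allow for that from here on.

```bash
python3 - <<'E'
from h import *
R=botR(-25);z=R.as_matrix()[:,2];G=np.array([.5483,.1562,.034]);print(delta(G+(.053)*z,R=R))
E
```

```text
(array([  1.7,  -1.3, 116.9]), array([-0.3, -0.3, -0.2]))
```

Call:
{"fn": "arm_command", "kwargs": {
  "fingers": [-1,-1,-1,-1,-1,-1,-1,-1],
  "travel": [
    [0,0,0],
    [0,0,0],
    [0.001,0,0.02],
    [0.001,0,0.045],
    [0.001,0,0.07],
    [0.001,0,0.09],
    [0.002,0,0.104],
    [0.002,0,0.104]
  ],
  "dr": [
    [0,0,0],
    [0,0,0],
    [0,0,0],
    [0,0,0],
    [0,0,0],
    [0,0,0],
    [0,0,0],
    [0,0,0]
  ]
}}

```text
time: 5.4
tool_pos: [0.5535, 0.1396, -0.0044]
tool_rot: [-3.135, 0.431, 1.87]
contact_force: [-0.6, -0.7, 0.1]
opening: 0.0915
grip_force: 0.0
```

Call:
{"fn": "arm_command", "kwargs": {
  "fingers": [-1,-1,-1],
  "travel": [
    [0,0,0.006],
    [0,0,0.012],
    [0,0,0.012]
  ],
  "dr": [
    [0,0,0],
    [0,0,0],
    [0,0,0]
  ]
}}

```text
time: 5.65
tool_pos: [0.5568, 0.1365, -0.0126]
tool_rot: [-3.141, 0.431, 1.868]
contact_force: [0.6, -0.7, 0.3]
opening: 0.0923
grip_force: 0.0
```

```bash
python3 - <<'E'
from h import *
R=botR(-25);z=R.as_matrix()[:,2];G=np.array([.5483,.1562,.034]);print(delta(G+(.053)*z,R=R))
c=snap('side','d5');o=observe();print(o['tool_pos'],o['contact_force'],o['qpos'])
cv2.imwrite('pics/d5b.png',cv2.resize(c['color'][130:220,180:300],(800,600),interpolation=3))
E
```

```text
(array([-0.3, -2.2,  1.8]), array([-0.2, -0.3, -0.2]))
[ 0.55685682  0.13666697 -0.01214272] [ 0.53078386  0.18078602 -0.06013683] [ 0.36297396  0.72472797  1.60538371 -0.55114896  0.92073745  0.42834732]
```

View pics/d5b.png

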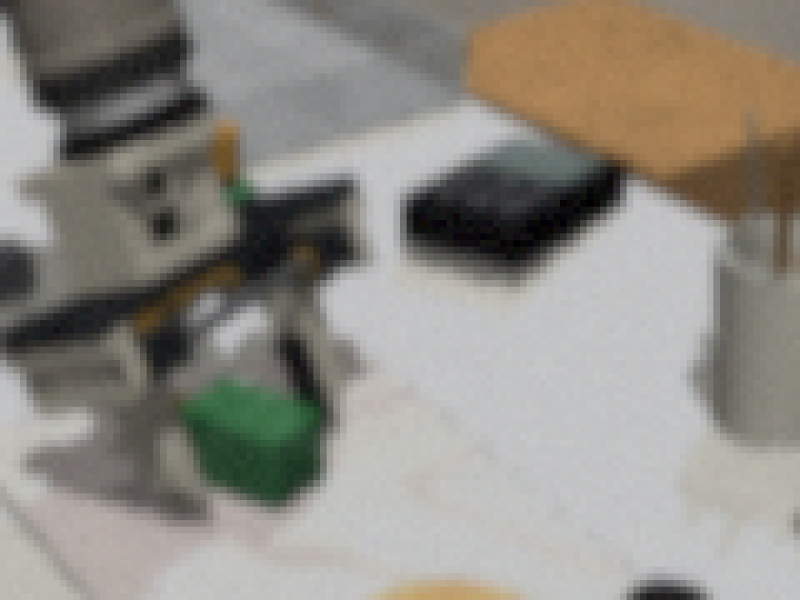

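The fingers now straddle the green body: left tip at about (200,510), right finger at about (325,400). I'll grip.

Call:
{"fn": "arm_command", "kwargs": {
  "fingers": [1,1,1,1,1,1,1,1],
  "travel": [
    [0,0,0],
    [0,0,0],
    [0,0,0],
    [0,0,0],
    [0,0,0],
    [0,0,0],
    [0,0,0],
    [0,0,0]
  ],
  "dr": [
    [0,0,0],
    [0,0,0],
    [0,0,0],
    [0,0,0],
    [0,0,0],
    [0,0,0],
    [0,0,0],
    [0,0,0]
  ],
  "squeeze": 30
}}

```text
time: 6.37
tool_pos: [0.5565, 0.1365, -0.0124]
tool_rot: [-3.14, 0.431, 1.868]
contact_force: [-2.0, -0.5, 2.4]
opening: 0.0431
grip_force: 0.9
```

Call:
{"fn": "arm_command", "kwargs": {
  "fingers": [1,1,1,1,1,1,1,1],
  "travel": [
    [0,0,0],
    [0,0,0],
    [0,0,0],
    [-0.004,0,-0.009],
    [-0.013,0,-0.027],
    [-0.021,0,-0.045],
    [-0.03,0,-0.063],
    [-0.034,0,-0.073]
  ],
  "dr": [
    [0,0,0],
    [0,0,0],
    [0,0,0],
    [0,0,0],
    [0,0,0],
    [0,0,0],
    [0,0,0],
    [0,0,0]
  ]
}}

```text
time: 7.03
tool_pos: [0.5582, 0.1366, 0.071]
tool_rot: [3.138, 0.431, 1.867]
contact_force: [-0.3, 1.1, -1.9]
opening: 0.0397
grip_force: 30.0
```

```bash
python3 - <<'E'
from h import *
o=observe();print(o['tool_pos'],o['opening'],o['grip_force'])
# final: bottle base at (.548,.150), grasp 35 up, 6 towards -C from axis
R=botR(65);z=R.as_matrix()[:,2]
for h in(.05,.02,0.001):
    G=np.array([.548,.150,.008+.035+h])-.006*C; print(h,G+.053*z,delta(G+.053*z,R=R))
E
```

```text
[0.55821583 0.13660755 0.07098701] 0.03967929572160404 29.996449649333954
0.05 [0.53550005 0.19013271 0.07060123] (array([ 52.7,  -6. , -23.8]), array([ 0.3, 89.7, -0.2]))
0.02 [0.53550005 0.19013271 0.04060123] (array([65.2, -6.1,  3.4]), array([ 0.3, 89.7, -0.2]))
0.001 [0.53550005 0.19013271 0.02160123] (array([73.2, -6.2, 20.7]), array([ 0.3, 89.7, -0.2]))
```

Call:
{"fn": "arm_command", "kwargs": {
  "fingers": [1,1,1,1,1,1,1,1],
  "travel": [
    [0.006,0,0],
    [0.013,-0.001,-0.002],
    [0.019,-0.001,-0.003],
    [0.025,-0.002,-0.006],
    [0.03,-0.003,-0.009],
    [0.035,-0.004,-0.013],
    [0.04,-0.004,-0.017],
    [0.044,-0.004,-0.022]
  ],
  "dr": [
    [0,7,0],
    [0,14,0],
    [0,21,0],
    [0,28,0],
    [0,35,0],
    [0,42,0],
    [0,49,0],
    [0,56,0]
  ]
}}

```text
time: 7.7
tool_pos: [0.5397, 0.1819, 0.0711]
tool_rot: [3.138, -0.551, 1.87]
contact_force: [-0.6, 0.1, -2.9]
opening: 0.0398
grip_force: 30.0
```

```bash
python3 - <<'E'
from h import *
o=observe();print(o['tool_pos'],o['opening'],o['grip_force'])
R=botR(65);z=R.as_matrix()[:,2]
for h in(.03,0.001):
    G=np.array([.548,.150,.008+.035+h])-.006*C; print(h,G+.053*z,delta(G+.053*z,R=R))
E
```

```text
[0.53971014 0.18190293 0.07113448] 0.03975003267199134 29.997662007808685
0.03 [0.53550005 0.19013271 0.05060123] (array([-3. , -1.7, 22.3]), array([ 0.3, 33.4, -0.1]))
0.001 [0.53550005 0.19013271 0.02160123] (array([-18.2,  -1.8,  47. ]), array([ 0.3, 33.4, -0.1]))
```

Call:
{"fn": "arm_command", "kwargs": {
  "fingers": [1,1,1,1,1,1,1,1],
  "travel": [
    [0.005,0,0],
    [0.01,-0.001,-0.001],
    [0.016,-0.001,-0.003],
    [0.022,-0.002,-0.005],
    [0.02,-0.002,-0.002],
    [0.01,-0.002,0.01],
    [0.002,-0.002,0.019],
    [-0.003,-0.002,0.022]
  ],
  "dr": [
    [0,7,0],
    [0,14,0],
    [0,21,0],
    [0,28,0],
    [0,33.4,0],
    [0,33.4,0],
    [0,33.4,0],
    [0,33.4,0]
  ]
}}

```text
time: 8.37
tool_pos: [0.5338, 0.1897, 0.0475]
tool_rot: [-3.135, -1.129, 1.862]
contact_force: [-0.2, -0.1, -1.6]
opening: 0.0394
grip_force: 30.0
```

```bash
python3 - <<'E'
from h import *
o=observe();print(o['tool_pos'],o['opening'],o['grip_force'],o['qpos'])
R=botR(65);z=R.as_matrix()[:,2]
for h in(0.001,):
    G=np.array([.548,.150,.008+.035+h])-.006*C; print(h,G+.053*z,delta(G+.053*z,R=R))
c=snap('side','d6');cv2.imwrite('pics/d6b.png',cv2.resize(c['color'][110:230,160:320],(800,600),interpolation=3))
E
```

```text
[0.53377508 0.18972128 0.04750604] 0.03935947733488524 29.996905624866486 [-0.29937645  0.96236791  1.45270857  0.84393819  1.58931206 -0.98644362]
0.001 [0.53550005 0.19013271 0.02160123] (array([-23.5,   1.8,  11. ]), array([ 0.2,  0.3, -0.3]))
```

View pics/d6b.png

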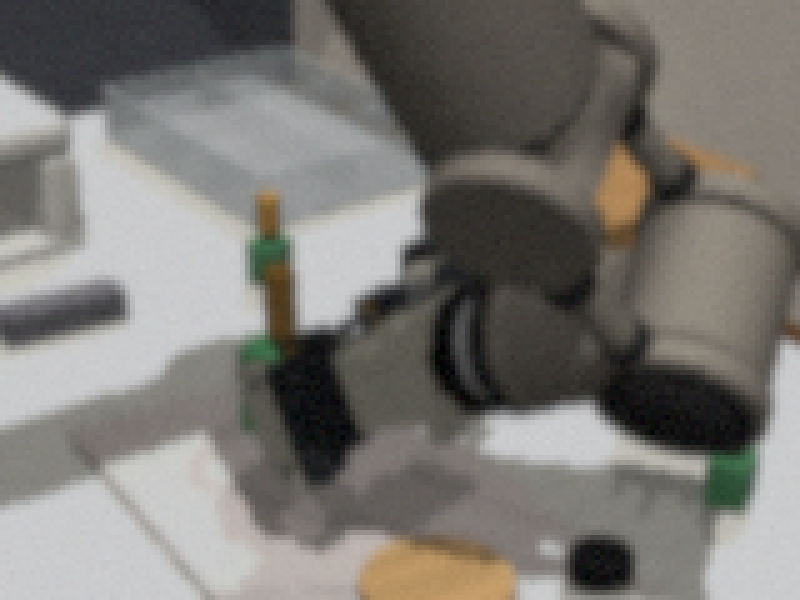

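The bottle is upright in the air, cap at about (280,290). Before lowering I'll check the clearance of the wrist housing at about (690,430) from the small polish at (730,480).

```bash
python3 - <<'E'
from h import *
c=pickle.load(open('d6.pkl','rb'));d=pickle.load(open('d1.pkl','rb'))
for p in[(690,435),(640,410),(740,440),(600,390),(760,380)]: print(p,w(c,160+p[0]/5,110+p[1]/5).round(3))
print('polish',w(d,478*.64,318*.64).round(3),w(d,478*.64,300*.64).round(3), w(c,160+730/5,110+485/5).round(3))
E
```

```text
(690, 435) [ 0.585 -0.154  0.16 ]
(640, 410) [ 0.563 -0.139  0.175]
(740, 440) [ 0.608 -0.166  0.155]
(600, 390) [ 0.559 -0.114  0.176]
(760, 380) [ 0.606 -0.175  0.194]
polish [ 0.74  -0.053  0.033] [ 0.739 -0.048  0.072] [ 0.743 -0.052  0.018]
```

Call:
{"fn": "arm_command", "kwargs": {
  "fingers": [1,1,1,1,1,1,1,1],
  "travel": [
    [-0.006,0,0.003],
    [-0.012,0.001,0.006],
    [-0.017,0.001,0.008],
    [-0.019,0.001,0.009],
    [-0.02,0.001,0.0093],
    [-0.021,0.001,0.0098],
    [-0.022,0.001,0.0103],
    [-0.022,0.001,0.0103]
  ],
  "dr": [
    [0,0,0],
    [0,0,0],
    [0,0,0],
    [0,0,0],
    [0,0,0],
    [0,0,0],
    [0,0,0],
    [0,0,0]
  ]
}}

```text
time: 9.08
tool_pos: [0.5352, 0.1902, 0.0252]
tool_rot: [-3.14, -1.129, 1.867]
contact_force: [-0.1, -0.3, -2.8]
opening: 0.0399
grip_force: 30.0
```

Call:
{"fn": "arm_command", "kwargs": {
  "fingers": [1,1,1,1,1,1],
  "travel": [
    [-0.0009,0,0.0004],
    [-0.0018,0,0.0008],
    [-0.0027,0,0.0013],
    [-0.0036,0,0.0017],
    [-0.0036,0,0.0017],
    [-0.0036,0,0.0017]
  ],
  "dr": [
    [0,0,0],
    [0,0,0],
    [0,0,0],
    [0,0,0],
    [0,0,0],
    [0,0,0]
  ]
}}

```text
time: 9.58
tool_pos: [0.5352, 0.1901, 0.0221]
tool_rot: [-3.141, -1.131, 1.868]
contact_force: [-1.4, -3.0, 4.3]
opening: 0.0396
grip_force: 30.0
```

```bash
python3 - <<'E'
from h import *
o=observe();print(o['tool_pos'],o['contact_force'],o['torque'])
c=snap('side','d7');cv2.imwrite('pics/d7b.png',cv2.resize(c['color'][130:220,180:300],(800,600),interpolation=3))
E
```

```text
[0.53523721 0.19009234 0.02211983] [-1.41368029 -3.00521615  4.27855982] [0.11684978 0.1892337  0.27716041]
```

View pics/d7b.png

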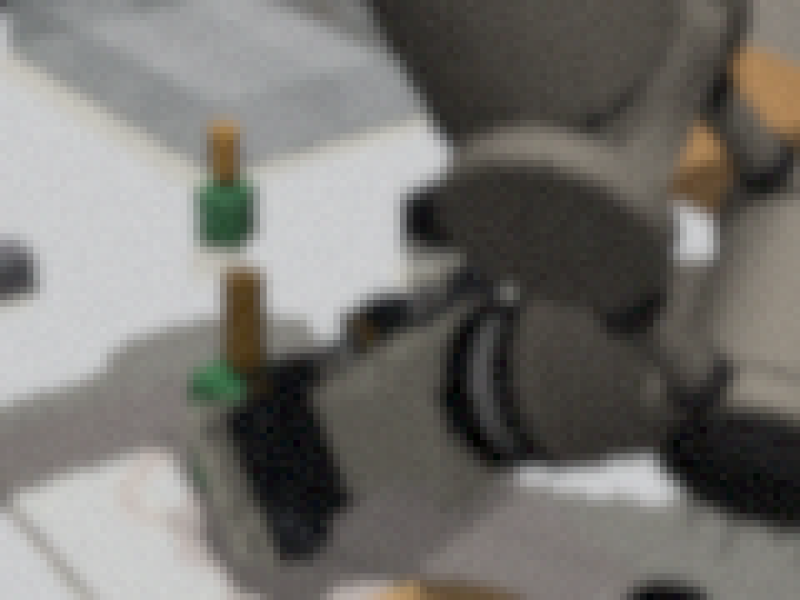

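The bottle is on the board: contact force went from about −2.8 to +4.3 N and the cap stands vertical at (243,320). That was my last picture, so from here I'll measure numerically. Next I release and back off.

Call:
{"fn": "arm_command", "kwargs": {
  "fingers": [0,-0.4,-0.8,-1,-1,-1,-1,-1],
  "travel": [
    [0,0,0],
    [0,0,0],
    [0,0,0],
    [0,0,0],
    [0,0,0],
    [0,0,0],
    [0,0,0],
    [0,0,0]
  ],
  "dr": [
    [0,0,0],
    [0,0,0],
    [0,0,0],
    [0,0,0],
    [0,0,0],
    [0,0,0],
    [0,0,0],
    [0,0,0]
  ]
}}

```text
time: 10.3
tool_pos: [0.5351, 0.1902, 0.0211]
tool_rot: [-3.14, -1.129, 1.866]
contact_force: [-0.3, 0.3, 0.5]
opening: 0.0873
grip_force: 0.0
```

Call:
{"fn": "arm_command", "kwargs": {
  "fingers": [-1,-1,-1,-1,-1,-1,-1,-1],
  "travel": [
    [0,0,-0.01],
    [0,0,-0.025],
    [0,0,-0.045],
    [0,0,-0.065],
    [0,0,-0.085],
    [0.01,0,-0.105],
    [0.03,0,-0.12],
    [0.05,0,-0.13]
  ],
  "dr": [
    [0,0,0],
    [0,0,0],
    [0,0,0],
    [0,0,0],
    [0,0,0],
    [0,0,0],
    [0,0,0],
    [0,0,0]
  ]
}}

```text
time: 10.97
tool_pos: [0.5643, 0.0953, 0.1233]
tool_rot: [-3.141, -1.128, 1.865]
contact_force: [-0.3, 1.2, 0.5]
opening: 0.0915
grip_force: 0.0
```

```bash
python3 - <<'E'
from h import *
o=observe();print(o['tool_pos'],o['tool_rot'],o['opening'],o['qpos'])
# tool down, closing axis angle candidates
for a in(-90,90): print(delta([.50,-.15,.30],a))
s=snap('scene','s3'); d=snap('side','d8')
for c in(s,d):
    for z in(.01,.04,.067,.112): print(z,proj(c,[.548,.15,z]).round(1))
    u,v=proj(c,[.548,.15,.09]).round().astype(int)
    for dv in range(-16,26,4):
        print(dv,[ (c['color'][v+dv,u+du].tolist(), w(c,u+du,v+dv).round(3).tolist()) for du in(0,)])
# dish bar: dark pixels near handle
for c in(s,d):
    u,v=proj(c,[.54,-.31,.095]).round().astype(int)
    P=np.array([w(c,i,j) for j in range(v-14,v+15) for i in range(u-22,u+23) if c['color'][j,i].max()<75])
    P=P[(P[:,2]>.07)&(P[:,2]<.115)]; print(len(P),P.mean(0).round(4),P.min(0).round(3),P.max(0).round(3)); Q=P[:,:2]-P[:,:2].mean(0); U=np.linalg.svd(Q)[2]; print(U[0],np.degrees(np.arctan2(U[0][1],U[0][0])))
E
```

```text
[0.56429596 0.09527754 0.1232526 ] [-3.14085868 -1.12831209  1.86478295] 0.09151088560330507 [-0.41841446  0.91645507  1.27081824  0.77973872  1.80786634 -0.88269098]
(array([  67.2, -132.8, -270.9]), array([-59.4, -44.1,  93.9]))
(array([  67.2, -132.8, -270.9]), array([ 41. , -55.3, -64.8]))
0.01 [292.3 238.1]
0.04 [292.7 230.6]
0.067 [293.1 223.6]
0.112 [293.7 211.5]
-16 [([209, 203, 200], [0.365, 0.009, -0.002])]
-12 [([209, 202, 201], [0.387, 0.026, -0.001])]
-8 [([93, 114, 130], [0.546, 0.145, 0.118])]
-4 [([42, 70, 92], [0.557, 0.155, 0.114])]
0 [([46, 73, 95], [0.556, 0.154, 0.098])]
4 [([53, 80, 100], [0.559, 0.157, 0.086])]
8 [([61, 81, 50], [0.554, 0.154, 0.067])]
12 [([48, 65, 43], [0.565, 0.164, 0.063])]
16 [([52, 68, 45], [0.566, 0.165, 0.049])]
20 [([54, 67, 45], [0.563, 0.163, 0.031])]
24 [([55, 70, 51], [0.565, 0.166, 0.018])]
0.01 [217.1 201.5]
0.04 [216.9 193.4]
0.067 [216.8 185.9]
0.112 [216.4 173.1]
-16 [([82, 91, 79], [0.705, 0.38, 0.014])]
-12 [([183, 183, 181], [0.701, 0.374, -0.0])]
-8 [([71, 98, 117], [0.549, 0.149, 0.119])]
-4 [([28, 58, 78], [0.544, 0.141, 0.11])]
0 [([30, 58, 78], [0.546, 0.145, 0.094])]
4 [([22, 51, 71], [0.544, 0.142, 0.082])]
8 [([64, 99, 52], [0.545, 0.145, 0.067])]
12 [([53, 78, 41], [0.536, 0.131, 0.062])]
16 [([47, 71, 41], [0.534, 0.129, 0.049])]
20 [([46, 69, 38], [0.533, 0.128, 0.035])]
24 [([48, 72, 42], [0.535, 0.131, 0.019])]
36 [ 0.5498 -0.3098  0.0923] [ 0.527 -0.323  0.085] [ 0.57  -0.302  0.099]
[ 0.96435263 -0.26462049] -15.344403185631801
154 [ 0.5333 -0.3157  0.0956] [ 0.508 -0.325  0.085] [ 0.562 -0.305  0.101]
[-0.97875967  0.20501098] 168.16985824682558
```

```bash
python3 - <<'E'
from h import *
print(delta([.53,-.08,.30],R=botR(9)),delta([.53,-.08,.30],77))
E
```

```text
(array([  89.6,  -84.1, -217.9]), array([  0.5, -55.5,  -0.1])) (array([  89.6,  -84.1, -217.9]), array([ 33.9, -58. , -53.2]))
```

Call:
{"fn": "arm_command", "kwargs": {
  "fingers": [-1,-1,-1,-1,-1,-1,-1,-1],
  "travel": [
    [0.015,-0.01,-0.025],
    [0.025,-0.02,-0.055],
    [0.036,-0.03,-0.085],
    [0.047,-0.04,-0.11],
    [0.058,-0.05,-0.137],
    [0.069,-0.06,-0.164],
    [0.08,-0.072,-0.19],
    [0.09,-0.084,-0.218]
  ],
  "dr": [
    [0,-4,0],
    [0,-11,0],
    [0,-18,0],
    [0,-25,0],
    [0,-32,0],
    [0,-39,0],
    [0,-46,0],
    [0,-53,0]
  ]
}}

```text
time: 11.73
tool_pos: [0.5294, -0.0802, 0.2989]
tool_rot: [3.141, -0.197, 1.867]
contact_force: [-0.2, 1.0, -0.3]
opening: 0.0917
grip_force: 0.0
```

```bash
python3 - <<'E'
from h import *
print(observe()['qpos'],delta([.54,-.313,.28],77))
E
```

```text
[-0.39445981  0.37232282  1.21093392  0.15265411  1.68283395 -0.68250612] (array([-225.1,  -57.7,  -25.7]), array([  5.9, -10.2, -59.9]))
```

Call:
{"fn": "arm_command", "kwargs": {
  "fingers": [-1,-1,-1,-1,-1,-1,-1,-1],
  "travel": [
    [-0.02,-0.005,0],
    [-0.045,-0.012,-0.004],
    [-0.075,-0.019,-0.008],
    [-0.105,-0.027,-0.012],
    [-0.135,-0.035,-0.016],
    [-0.165,-0.043,-0.02],
    [-0.195,-0.05,-0.023],
    [-0.225,-0.058,-0.026]
  ],
  "dr": [
    [0.6,-1,-6],
    [1.2,-2,-13],
    [1.9,-3.3,-20],
    [2.6,-4.5,-27],
    [3.3,-5.7,-34],
    [4,-7,-41],
    [4.7,-8.2,-48],
    [5.4,-9.3,-55]
  ]
}}

```text
time: 12.4
tool_pos: [0.5398, -0.3128, 0.2762]
tool_rot: [3.128, -0.021, 2.837]
contact_force: [0.7, 0.5, 0.7]
opening: 0.0917
grip_force: 0.0
```

Call:
{"fn": "arm_command", "kwargs": {
  "fingers": [-1,-1,-1,-1],
  "travel": [
    [0,0,0],
    [0,0,0],
    [0,0,0],
    [0,0,0]
  ],
  "dr": [
    [0,-0.5,-5],
    [0,-0.5,-5],
    [0,-0.5,-5],
    [0,-0.5,-5]
  ]
}}

```text
time: 12.73
tool_pos: [0.5402, -0.3104, 0.2766]
tool_rot: [3.125, -0.011, 2.916]
contact_force: [0.6, -0.1, -0.2]
opening: 0.0918
grip_force: 0.0
```

```bash
python3 - <<'E'
from h import *
o=observe();print(o['tool_pos'],o['tool_rot'],o['qpos'],delta([.54,-.313,.28],77))
c=snap('wrist','w3')
u,v=proj(c,[.538,-.313,.095]).round().astype(int);print(u,v)
I=[(i,j) for j in range(max(0,v-45),min(383,v+45)) for i in range(u-60,u+61)]
P=np.array([w(c,i,j) for i,j in I]); col=np.array([c['color'][j,i].max() for i,j in I])
m=(P[:,2]>.075)&(P[:,2]<.115)&(abs(P[:,1]+.313)<.07)&(col<90); P=P[m]
print(len(P),P.mean(0).round(4),np.median(P,0).round(4))
r=cv2.minAreaRect(P[:,:2].astype(np.float32)*1000);print(r,(cv2.boxPoints(r)).round(1).tolist())
E
```

```text
[ 0.54018525 -0.31042182  0.27658826] [ 3.12547531 -0.01122126  2.91622503] [-0.65022755  0.50154433  1.04992544  0.01006595  1.60698798 -1.99528642] (array([-0.4, -2.5, -3.5]), array([ 0.9, -0.6,  0.1]))
254 160
413 [ 0.5358 -0.313   0.0975] [ 0.535  -0.3131  0.0975]
((536.6839599609375, -313.4385986328125), (12.078574180603027, 59.514076232910156), 77.15579986572266) [[506.29998779296875, -312.70001220703125], [564.4000244140625, -325.8999938964844], [567.0, -314.20001220703125], [509.0, -300.8999938964844]]
```

```bash
python3 - <<'E'
from h import *
for i in range(2): print(delta([.5367,-.3134,.037],77.2),observe()['tool_pos'])
E
```

```text
(array([  0.3,  -7.8, 239.6]), array([ 0.9, -0.6, -0.1])) [ 0.54037294 -0.31019861  0.27667323]
(array([  0.3,  -7.8, 239.6]), array([ 0.9, -0.6, -0.1])) [ 0.54037294 -0.31019861  0.27667323]
```

Call:
{"fn": "arm_command", "kwargs": {
  "fingers": [-1,-1,-1,-1,-1,-1,-1,-1],
  "travel": [
    [0,-0.002,0.015],
    [0,-0.004,0.04],
    [0,-0.005,0.07],
    [0,-0.006,0.1],
    [0,-0.007,0.13],
    [0,-0.007,0.155],
    [0,-0.007,0.17],
    [0,-0.007,0.17]
  ],
  "dr": [
    [0.9,-0.6,0],
    [0.9,-0.6,0],
    [0.9,-0.6,0],
    [0.9,-0.6,0],
    [0.9,-0.6,0],
    [0.9,-0.6,0],
    [0.9,-0.6,0],
    [0.9,-0.6,0]
  ]
}}

```text
time: 13.45
tool_pos: [0.5359, -0.3123, 0.1027]
tool_rot: [3.138, -0.007, 2.918]
contact_force: [-0.5, 0.7, -0.8]
opening: 0.0917
grip_force: 0.0
```

```bash
python3 - <<'E'
from h import *
a=[]
print(delta([.5367,-.3134,.037],77.2),observe()['tool_pos'])
c=snap('side','d9');o=observe();print(delta([.5367,-.3134,.037],77.2))
R=Ro.from_euler('xyz',o['tool_rot'])
u,v=proj(c,o['tool_pos']).round().astype(int)
P=np.array([w(c,i,j) for j in range(v-60,v+20) for i in range(u-50,u+50)]); Q=R.inv().apply(P-o['tool_pos'])
for s in(-1,1):
    m=(abs(Q[:,0])<.015)&(s*Q[:,1]>.03)&(s*Q[:,1]<.075)&(Q[:,2]<-.01)
    q=Q[m]; q=q[np.argsort(q[:,2])]; print(s,len(q),q[-8:].round(3).tolist(), np.percentile(q[q[:,2]>-.06][:,1],[5,50,95]).round(4))
E
```

```text
(array([-1.5, -1.1, 65.6]), array([ 0.2, -0.4,  0. ])) [ 0.53591131 -0.31227112  0.10265358]
(array([-0. , -0.4, 68. ]), array([ 0.1, -0.2,  0. ]))
-1 506 [[0.011, -0.053, -0.039], [0.01, -0.049, -0.038], [0.009, -0.045, -0.038], [0.01, -0.05, -0.036], [0.009, -0.045, -0.035], [0.011, -0.048, -0.035], [0.01, -0.05, -0.033], [0.01, -0.048, -0.032]] [-0.0618 -0.058  -0.0459]
1 277 [[0.008, 0.048, -0.034], [-0.009, 0.049, -0.034], [0.005, 0.048, -0.033], [0.009, 0.05, -0.033], [-0.004, 0.049, -0.032], [0.011, 0.051, -0.032], [-0.006, 0.048, -0.032], [0.002, 0.048, -0.032]] [0.0465 0.0486 0.0614]
```

Inner faces sit at −0.046 and +0.0465, so the gripper is centred over the bar, and the fingertip offset of about −33 mm is confirmed. I'll descend the rest of the way.

Call:
{"fn": "arm_command", "kwargs": {
  "fingers": [-1,-1,-1,-1,-1,-1,-1,-1],
  "travel": [
    [-0.001,-0.001,0.01],
    [-0.001,-0.001,0.025],
    [-0.001,-0.001,0.04],
    [-0.001,-0.001,0.053],
    [-0.001,-0.001,0.062],
    [-0.001,-0.001,0.066],
    [-0.001,-0.001,0.066],
    [-0.001,-0.001,0.066]
  ],
  "dr": [
    [0.1,-0.3,0],
    [0.1,-0.3,0],
    [0.1,-0.3,0],
    [0.1,-0.3,0],
    [0.1,-0.3,0],
    [0.1,-0.3,0],
    [0.1,-0.3,0],
    [0.1,-0.3,0]
  ]
}}

```text
time: 14.17
tool_pos: [0.5389, -0.316, 0.0413]
tool_rot: [-3.14, 0.006, 2.919]
contact_force: [-0.5, -0.2, -0.2]
opening: 0.0919
grip_force: 0.0
```

Call:
{"fn": "arm_command", "kwargs": {
  "fingers": [0,0.3,0.5,0.55,0.6,0.65,0.7,0.75],
  "travel": [
    [0,0,0],
    [0,0,0],
    [0,0,0],
    [0,0,0],
    [0,0,0],
    [0,0,0],
    [0,0,0],
    [0,0,0]
  ],
  "dr": [
    [0,0,0],
    [0,0,0],
    [0,0,0],
    [0,0,0],
    [0,0,0],
    [0,0,0],
    [0,0,0],
    [0,0,0]
  ],
  "squeeze": 8
}}

```text
time: 14.83
tool_pos: [0.5383, -0.3157, 0.0403]
tool_rot: [-3.14, 0.005, 2.919]
contact_force: [-0.6, -0.1, -0.4]
opening: 0.0427
grip_force: 0.0
```

Call:
{"fn": "arm_command", "kwargs": {
  "fingers": [0.75,0.75,0.8,0.85,0.9,1,1,1],
  "travel": [
    [0,0,0],
    [0,0,0],
    [0,0,0],
    [0,0,0],
    [0,0,0],
    [0,0,0],
    [0,0,0],
    [0,0,0]
  ],
  "dr": [
    [0,0,0],
    [0,0,0],
    [0,0,0],
    [0,0,0],
    [0,0,0],
    [0,0,0],
    [0,0,0],
    [0,0,0]
  ]
}}

```text
time: 15.5
tool_pos: [0.5381, -0.3155, 0.04]
tool_rot: [-3.14, 0.004, 2.919]
contact_force: [-0.0, -0.9, -1.8]
opening: 0.0137
grip_force: 8.0
```

Call:
{"fn": "arm_command", "kwargs": {
  "fingers": [1,1,1,1],
  "travel": [
    [0,0,0],
    [0,0,0],
    [0,0,0],
    [0,0,0]
  ],
  "dr": [
    [0,0,0],
    [0,0,0],
    [0,0,0],
    [0,0,0]
  ],
  "squeeze": 30
}}

```text
time: 15.83
tool_pos: [0.5383, -0.3156, 0.0403]
tool_rot: [-3.14, 0.005, 2.919]
contact_force: [1.0, 0.7, -1.9]
opening: 0.0135
grip_force: 30.0
```

```bash
cat >> h.py <<'E'
def bead(c,mid):
    "bead centre near expected dish-middle point: whitest blob"
    u,v=proj(c,np.array(mid)+[0,0,.01]).round().astype(int); print('exp',u,v)
    g=c['color'][v-14:v+15,u-14:u+15].min(2); return g
E
python3 - <<'E'
from h import *
o=observe();print(o)
E
```

```text
{'time': 15.8333, 'qpos': array([-6.53518308e-01,  6.64261230e-01,  1.43027989e+00,  8.56987866e-04,
        1.04204434e+00, -2.00185558e+00]), 'qvel': array([ 0.00044903, -0.00164551,  0.00220081,  0.00181928,  0.00275303,
       -0.00084994]), 'joint_efforts': array([-2.61701352e-03, -5.69105208e+01, -2.19792920e+01, -5.65569999e-02,
        3.53348278e-02, -2.86763488e-04]), 'tool_pos': array([ 0.53828391, -0.31564717,  0.04027664]), 'tool_rot': array([-3.14017476,  0.00485909,  2.91870659]), 'contact_force': array([ 0.95011406,  0.72352095, -1.94472478]), 'torque': array([ 0.05936445, -0.00698758,  0.02161578]), 'grip_force': 29.999634325504303, 'opening': 0.013541562125819476}
```

The dish is held (13.5 mm opening, 30 N). I'll lift it gently, straight up.

Call:
{"fn": "arm_command", "kwargs": {
  "fingers": [1,1,1,1,1,1,1,1],
  "travel": [
    [0,0,-0.001],
    [0,0,-0.003],
    [0,0,-0.006],
    [0,0,-0.01],
    [0,0,-0.015],
    [0,0,-0.021],
    [0,0,-0.027],
    [0,0,-0.033]
  ],
  "dr": [
    [0,0,0],
    [0,0,0],
    [0,0,0],
    [0,0,0],
    [0,0,0],
    [0,0,0],
    [0,0,0],
    [0,0,0]
  ]
}}

```text
time: 16.5
tool_pos: [0.5383, -0.3157, 0.0742]
tool_rot: [-3.14, 0.005, 2.919]
contact_force: [0.3, -0.3, -2.6]
opening: 0.0137
grip_force: 30.0
```

Call:
{"fn": "arm_command", "kwargs": {
  "fingers": [1,1,1,1,1,1,1,1],
  "travel": [
    [0,0,-0.006],
    [0,0,-0.013],
    [0,0,-0.02],
    [0,0,-0.027],
    [0,0,-0.034],
    [0,0,-0.041],
    [0,0,-0.048],
    [0,0,-0.055]
  ],
  "dr": [
    [0,0,0],
    [0,0,0],
    [0,0,0],
    [0,0,0],
    [0,0,0],
    [0,0,0],
    [0,0,0],
    [0,0,0]
  ]
}}

```text
time: 17.17
tool_pos: [0.5379, -0.3154, 0.129]
tool_rot: [-3.14, 0.005, 2.919]
contact_force: [-0.1, -0.8, -2.4]
opening: 0.0134
grip_force: 30.0
```

Call:
{"fn": "arm_command", "kwargs": {
  "fingers": [1,1,1,1,1,1,1,1],
  "travel": [
    [0,0,-0.006],
    [0,0,-0.011],
    [0,0,-0.015],
    [0,0,-0.018],
    [0,0,-0.02],
    [0,0,-0.021],
    [0,0,-0.021],
    [0,0,-0.021]
  ],
  "dr": [
    [0,0,0],
    [0,0,0],
    [0,0,0],
    [0,0,0],
    [0,0,0],
    [0,0,0],
    [0,0,0],
    [0,0,0]
  ]
}}

```text
time: 17.83
tool_pos: [0.5377, -0.3153, 0.149]
tool_rot: [-3.14, 0.004, 2.919]
contact_force: [-0.2, 0.5, -1.4]
opening: 0.0136
grip_force: 30.0
```

```bash
python3 - <<'E'
from h import *
o=observe();print(o['tool_pos'],o['tool_rot'],o['contact_force'],o['opening'],o['qpos'])
# target: over pedestal, closing axis perpendicular to board y
print(delta([.5332,-.0177,o['tool_pos'][2]],85.2-90))
c=snap('side','d10'); m=np.array([.537,-.3134,.11])
u,v=proj(c,m+[0,0,.02]).round().astype(int);print(u,v)
g=c['color'][v-12:v+13,u-14:u+15].min(2); print(g[::2,::2])
E
```

```text
[ 0.5376868  -0.31528086  0.14900702] [-3.14038184  0.00440635  2.91873677] [-0.16835926  0.51421278 -1.37589502] 0.013589746202903846 [-6.53634926e-01  5.54574961e-01  1.30634344e+00  7.73106131e-04
  1.27616493e+00 -2.00179554e+00]
(array([ 70.1, 289.2,  -0.7]), array([ 0.1,  0.3, 82. ]))
335 247
[[107 106 107 106 111 111 109 108 109 111 111 109 108 103  96]
 [105 107 103 107 108 109 109 108 110 112 111 108 109 111 110]
 [103 105 104 105 106 108 107 107 108 111 110 105 111 111 113]
 [104 101 102 101 107 107 106 108 110 111 108 107 108 111 112]
 [129 114 108 102 103 106 115 123 117 110 107 110 109 103 104]
 [145 149 142 142 121 121 144 134 128 112 105 105 104 104 104]
 [145 156 172 169 146 118 158 136 121 106 101 105  97 102 104]
 [145 154 169 169 151 105 124 118 104  98 101 100 101 102 103]
 [142 148 161 167 158 133 104  92  84  92  99 105  99 101 102]
 [141 141 149 160 165 157 136 108  84  90  99 102 103 100 103]
 [140 140 141 147 152 155 155 137 104  98  97  97 101 104 105]
 [144 143 143 141 141 140 143 145 126  97  93  94 107 130 137]
 [151 138 140 139 140 139 140 144 140 122 110 128 136 144 155]]
```

Bead at about (333,247) in the side image, next to the expected middle. Now the in-place quarter turn.

Call:
{"fn": "arm_command", "kwargs": {
  "fingers": [1,1,1,1,1,1,1,1],
  "travel": [
    [0,0,0],
    [0,0,0],
    [0,0,0],
    [0,0,0],
    [0,0,0],
    [0,0,0],
    [0,0,0],
    [0,0,0]
  ],
  "dr": [
    [0,0,1],
    [0,0,3],
    [0,0,6],
    [0,0,10],
    [0,0,14.5],
    [0,0,19],
    [0,0,23.5],
    [0,0,28]
  ]
}}

```text
time: 18.55
tool_pos: [0.5377, -0.3153, 0.1491]
tool_rot: [3.141, 0.005, 2.425]
contact_force: [0.5, -0.3, -3.5]
opening: 0.0141
grip_force: 30.0
```

Call:
{"fn": "arm_command", "kwargs": {
  "fingers": [1,1,1,1,1,1,1,1],
  "travel": [
    [0,0,0],
    [0,0,0],
    [0,0,0],
    [0,0,0],
    [0,0,0],
    [0,0,0],
    [0,0,0],
    [0,0,0]
  ],
  "dr": [
    [0,0,4.5],
    [0,0,9],
    [0,0,13.5],
    [0,0,18],
    [0,0,22.5],
    [0,0,27],
    [0,0,31.5],
    [0,0,36]
  ]
}}

```text
time: 19.22
tool_pos: [0.5377, -0.3153, 0.1491]
tool_rot: [3.138, 0.003, 1.797]
contact_force: [-0.7, 0.1, -2.2]
opening: 0.0137
grip_force: 30.0
```

Call:
{"fn": "arm_command", "kwargs": {
  "fingers": [1,1,1,1,1,1,1,1],
  "travel": [
    [0,0,0],
    [0,0,0],
    [0,0,0],
    [0,0,0],
    [0,0,0],
    [0,0,0],
    [0,0,0],
    [0,0,0]
  ],
  "dr": [
    [0,0,4.5],
    [0,0,8.5],
    [0,0,12],
    [0,0,14.5],
    [0,0,16.5],
    [0,0,17.6],
    [0,0,18],
    [0,0,18]
  ]
}}

```text
time: 19.88
tool_pos: [0.5378, -0.3153, 0.1492]
tool_rot: [3.137, 0.002, 1.488]
contact_force: [-0.1, 0.1, -2.4]
opening: 0.0138
grip_force: 30.0
```

```bash
python3 - <<'E'
from h import *
o=observe();print(o['tool_pos'],o['tool_rot'],o['qpos'])
print(delta([.5332,-.0177,o['tool_pos'][2]],85.2-90))
a=pickle.load(open('s1.pkl','rb'));d=pickle.load(open('d1.pkl','rb'));k=.64
print('cup',w(a,327*k,395*k).round(3),w(d,463*k,280*k).round(3),w(d,465*k,262*k).round(3))
E
```

```text
[ 0.53776686 -0.31534415  0.14916709] [3.13713347e+00 2.00461429e-03 1.48751011e+00] [-6.53626383e-01  5.54425818e-01  1.30615078e+00  7.52719926e-04
  1.27618043e+00 -5.70561462e-01]
(array([296.2, -29.3,  -0.7]), array([0.3, 0.1, 0. ]))
cup [0.819 0.074 0.079] [0.773 0.026 0.073] [0.797 0.047 0.099]
```

Call:
{"fn": "arm_command", "kwargs": {
  "fingers": [1,1,1,1,1,1,1,1],
  "travel": [
    [0.002,0,0],
    [0.006,-0.0006,0],
    [0.012,-0.0012,0],
    [0.02,-0.002,0],
    [0.03,-0.003,0],
    [0.041,-0.004,0],
    [0.053,-0.0053,0],
    [0.065,-0.0065,0]
  ],
  "dr": [
    [0,0,0],
    [0,0,0],
    [0,0,0],
    [0,0,0],
    [0,0,0],
    [0,0,0],
    [0,0,0],
    [0,0,0]
  ]
}}

```text
time: 20.55
tool_pos: [0.5367, -0.2485, 0.1492]
tool_rot: [3.137, 0.002, 1.488]
contact_force: [1.3, -0.9, -1.8]
opening: 0.0139
grip_force: 30.0
```

Call:
{"fn": "arm_command", "kwargs": {
  "fingers": [1,1,1,1,1,1,1,1],
  "travel": [
    [0.012,-0.0012,0],
    [0.024,-0.0024,0],
    [0.036,-0.0036,0],
    [0.048,-0.0048,0],
    [0.06,-0.006,0],
    [0.072,-0.0072,0],
    [0.084,-0.0084,0],
    [0.096,-0.0096,0]
  ],
  "dr": [
    [0,0,0],
    [0,0,0],
    [0,0,0],
    [0,0,0],
    [0,0,0],
    [0,0,0],
    [0,0,0],
    [0,0,0]
  ]
}}

```text
time: 21.22
tool_pos: [0.5351, -0.1524, 0.1489]
tool_rot: [3.137, 0.002, 1.487]
contact_force: [0.3, 0.1, -1.8]
opening: 0.0134
grip_force: 30.0
```

Call:
{"fn": "arm_command", "kwargs": {
  "fingers": [1,1,1,1,1,1,1,1],
  "travel": [
    [0.012,-0.0012,0],
    [0.024,-0.0024,0],
    [0.036,-0.0036,0],
    [0.048,-0.0048,0],
    [0.06,-0.006,0],
    [0.072,-0.0072,0],
    [0.083,-0.0083,0],
    [0.093,-0.0093,0]
  ],
  "dr": [
    [0,0,0],
    [0,0,0],
    [0,0,0],
    [0,0,0],
    [0,0,0],
    [0,0,0],
    [0,0,0],
    [0,0,0]
  ]
}}

```text
time: 21.88
tool_pos: [0.5336, -0.0589, 0.1486]
tool_rot: [3.137, 0.002, 1.488]
contact_force: [-0.3, -0.0, -1.9]
opening: 0.014
grip_force: 30.0
```

Call:
{"fn": "arm_command", "kwargs": {
  "fingers": [1,1,1,1,1,1,1,1],
  "travel": [
    [0.01,-0.001,0],
    [0.018,-0.0018,0],
    [0.025,-0.0025,0],
    [0.031,-0.0031,0],
    [0.036,-0.0036,0],
    [0.04,-0.004,0],
    [0.042,-0.0041,0],
    [0.042,-0.0041,0]
  ],
  "dr": [
    [0,0,0],
    [0,0,0],
    [0,0,0],
    [0,0,0],
    [0,0,0],
    [0,0,0],
    [0,0,0],
    [0,0,0]
  ]
}}

```text
time: 22.55
tool_pos: [0.533, -0.0177, 0.1485]
tool_rot: [3.137, 0.002, 1.488]
contact_force: [-0.5, 0.3, -1.6]
opening: 0.0138
grip_force: 30.0
```

Call:
{"fn": "arm_command", "kwargs": {
  "fingers": [1,1,1,1,1,1,1,1],
  "travel": [
    [0,0,0],
    [0,0,0],
    [0,0,0],
    [0,0,0],
    [0,0,0],
    [0,0,0],
    [0,0,0],
    [0,0,0]
  ],
  "dr": [
    [0,0,0],
    [0,0,0],
    [0,0,0],
    [0,0,0],
    [0,0,0],
    [0,0,0],
    [0,0,0],
    [0,0,0]
  ]
}}

```text
time: 23.22
tool_pos: [0.533, -0.018, 0.1485]
tool_rot: [3.137, 0.002, 1.487]
contact_force: [0.2, 0.1, -2.0]
opening: 0.0137
grip_force: 30.0
```

```bash
python3 - <<'E'
from h import *
o=observe();print(o['tool_pos'],o['tool_rot'],o['contact_force'],o['opening'],delta([.5332,-.0177,.149],-4.8))
for n in('side','scene'):
    c=snap(n,'e'+n)
    for z in(.104,.108,.112):
        pass
    u,v=proj(c,np.array([.5332,-.0177,.128])).round().astype(int)
    g=c['color'][v-14:v+15,u-14:u+15].min(2);print(n,u,v);print(g[::2,::2])
    # handle bar (dark) 
    u,v=proj(c,[.5332,-.0177,.2]).round().astype(int)
    P=np.array([w(c,i,j) for j in range(v-25,v+25) for i in range(u-30,u+31) if c['color'][j,i].max()<80])
    P=P[(P[:,2]>.185)&(P[:,2]<.21)&(abs(P[:,0]-.533)<.05)];print(len(P),P.mean(0).round(3),P.min(0).round(3),P.max(0).round(3))
    # rim plane: points with height .12-.14 in an annulus near r=.068
    u,v=proj(c,[.5332,-.0177,.132]).round().astype(int)
    P=np.array([w(c,i,j) for j in range(v-35,v+36) for i in range(u-45,u+46)])
    r=np.hypot(P[:,0]-.5332,P[:,1]+.0177);m=(P[:,2]>.115)&(P[:,2]<.145)&(r<.08);Q=P[m];print('dish',len(Q),Q.min(0).round(3),Q.max(0).round(3),((Q.min(0)+Q.max(0))/2).round(3))
E
```

```text
[ 0.53302505 -0.01800317  0.1485246 ] [3.13696131e+00 2.11895091e-03 1.48746715e+00] [ 0.16518391  0.09385839 -2.01077096] 0.01371303410323998 (array([ 0.3,  0.2, -0.5]), array([0.3, 0.1, 0. ]))
side 247 192
[[134 150 178 169 160 160 154 151 158 164 172 177 157 154 189]
 [109 101 108  96  92  89  88  90  89  98 103 108 116 138 167]
 [ 77  80  85  91  97  96  98  97  95  95  94  92  86 120 117]
 [ 81  94 100  99 101  97  98  97 100  94  98  94  99 118 129]
 [ 85 100  99  97  98 102 101 102  99  99 100 115 136 141 137]
 [103 118 125 105  97 100 140 160 140 100 122 155 163 157 138]
 [116 120 123 120 113 114 176 193 171 108 120 160 162 160 137]
 [120 149 154 154 149 139 153 171 149 114 113 148 160 162 130]
 [139 154 158 162 160 143 108 121 121 145 149 122 127 143 118]
 [151 148 152 153 160 154 137 134 141 157 159 142  99 124 114]
 [153 141 135 139 145 151 144 144 154 152 147 142 123 104  98]
 [143 140 134 135 137 139 139 136 141 136 135 135 135 121  98]
 [100 108 117 123 129 132 135 135 134 135 134 136 128 114 100]
 [102  90  92  94  93 101 107 107 106 109 103  93  95  96 114]
 [113 110 
[... 605 characters left out ...]
24 138 150 160 163 200 177 165 157 152 150 158 109]
 [166 152 123 129 165 163 126 157 129 161 167 168 164 129  90]
 [168 166 158 136 145 162 121 101  96 160 165 152 118 121  99]
 [165 166 165 165 163 102 101  96  94 100 104 104 146 104  84]
 [163 166 166 165 163 146 100  97  96 102  97  95  94  95  90]
 [ 84  89 126 101  95  92  91  97  96  98  93  95  92  84  92]
 [178 129 101  83  78  85  85  87  87  83  85  83  99 146 185]
 [189 192 192 180 166 148 136 121 128 137 143 162 171 176 180]
 [189 190 191 189 190 188 177 176 172 172 172 173 167 162 158]]
51 [ 0.536 -0.002  0.203] [ 0.516 -0.025  0.194] [0.545 0.015 0.209]
dish 766 [ 0.467 -0.086  0.117] [0.604 0.053 0.143] [ 0.535 -0.017  0.13 ]
```

The dish sits at (0.534, −0.018) against the pedestal's (0.533, −0.018), level, with the bead in its middle. Handing in.

```bash
python3 -c "
from cell import *
print(hand_in())"
```

```text
the job is handed in; nothing more can be done
None
```

I handed the job in at about 23 s; no verdict came back. The large bottle was standing upright on the board when last checked, before I fetched the dish. The dish is held still over the pedestal, turned along the board's long side, level, with the bead in its middle and its underside about 10 cm above the board.

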